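# Set a propped tier on a kiln shelf

## Task

Build the next tier on the whitewashed kiln shelf for the biscuit firing: stand the two tall props upright on its two bare prop marks, set the large terracotta pan midway between them with the small white pan nested upright inside it, and lay the dark kiln bar lengthwise across both props, centred on them and in line with the shelf. Turn both pan handles out over the open long sides of the shelf, well away from the props, and fan the handles well apart so that the upper one does not lie over the lower. Set each piece down gently rather than dropping it, let go of everything, and leave the short prop and the stack of tiles where they are.

Things in the scene. Friction and masses are not known exactly. Their poses are not given: they have to be found in the camera images.
- shelf: Kiln shelf: buff slab 280 x 160 x 15 mm on the concrete deck (z = 0), fixed during the work, found left or right of the robot. White-coated top with two bare brown 46 mm square prop marks. Origin: centre of underside, z up, x along the 280 mm length, y along the 160 mm width. Marks at x = -90 and +90 mm, y = 0; top at z = 15 mm.
- prop_a: Tall kiln prop: buff square post 40 x 40 x 90 mm, flat top with a dark round spot, standing upright on the 12 mm thick plywood ware board, about 0.25 kg. Origin: centre of its underside, z up; x and y square to its faces. Identical to prop_b; either may go on either mark.
- prop_b: The other tall kiln prop, identical to prop_a: 40 x 40 x 90 mm, origin at the centre of its underside.
- pan_large: Large terracotta pan upright on the 12 mm ware board: 50 mm tall, foot 48 mm across, flaring to 64 mm outside at the straight rim band (its top 16 mm); wall 4, floor 5 mm thick; about 0.12 kg. Level round stick handle 11 mm thick, centre 41.5 mm above the foot, reaching 67.5 mm from the pan's axis. Origin: centre of underside, z up, handle along +x.
- pan_small: Small white pan upright on the 12 mm ware board: 66 mm tall, foot 34 mm across, 54 mm outside at the straight rim band (its top 16 mm); about 0.10 kg. Level stick handle 10 mm thick, centre 59 mm up, reaching 65 mm from the axis. Nested, its foot rests on the large pan's 5 mm floor with 3 mm play all round; the top 21 mm stands clear. Origin: centre of underside, z up, handle along +x.
- bar: Dark grey kiln bar, 240 x 50 x 18 mm, lying flat on the deck in the middle, about 0.5 kg. Origin: centre of its underside, z up; x along its length, y along its 50 mm width.
- pan_large_handle (a point): Point in the outer end of the large pan's handle, on the handle's middle line: 62 mm along +x and 41.5 mm up from the large pan's origin.
- pan_small_handle (a point): Point in the outer end of the small pan's handle, on the handle's middle line: 60 mm along +x and 59 mm up from the small pan's origin.
- prop_short: Short kiln prop, not for this tier: buff square post 40 x 40 x 50 mm, loose on the deck beyond the bar, to be left alone. Origin: centre of its underside.
- tiles: Stack of five glazed square tiles (red clay, the top one green), 100 x 100 mm and 60 mm tall in all, one loose body on the deck beyond the bar, to be left alone. Origin: centre of its underside.
Things that resemble listed ones, but are neither listed nor needed, are in the scene too. What is shaped like the pan_large but blue or turquoise is not meant.

How it is judged:
By the outcome, as a careful person would: the job done as asked, in the order asked, and still so for the second after the job is handed in, with the robot touching nothing.
It also fails if it takes over 131 s, if anything falls off the work surface, if the arm or the gripper's body presses on something with over 40 N, if the wrist force passes 120 N, or if a joint passes its speed limit or range.

## Robot

A 7-joint arm with a two-finger parallel gripper is mounted at the origin on the work surface. World frame = base frame: x ahead of the robot, y to its left, z up, the work surface at z = 0. Lengths are in m, angles in rad, forces in N, time in s.
With the tool pointing down it reaches from about 0.35 to 0.9 m from the base axis. Payload 19.9 kg.
Tool frame: the origin (TCP) lies between the finger pads; the fingertips stand 19 mm ahead of it and the grasp point (between the pads) is the TCP; z points along the fingers, y is the line along which they close (so a half turn about z gives the same grasp; the last joint's range is limited). The gripper opens to 94 mm and grips with 3 to 60 N. Pads are 16 mm wide; open, the fingers measure 119 mm over their backs; the gripper's body (75 mm by 177 mm) begins 78 mm behind the grasp point.
Start: joints at [-1.196, 0.417, -0.01, 1.614, 0.005, 1.111, -0.053], TCP at [0.253, 0.571, 0.224] pointing down, gripper open.
Joint ranges: [-2.81, 2.81], [-0.39, 2.02], [-1.27, 1.25], [0.06, 2.57], [-1.19, 4.33], [0.19, 2], [-2.82, 2.82]. Speed limits (rad/s): [1.89, 1.89, 2.39, 2.39, 3.01, 3.01, 3.01].

## Interface

Orientations are given as a 3x3 rotation matrix whose columns are the frame's x, y, z axes.
In Python, from rig import robot gives the robot as it stands. Calls block until the motion is done:
- robot.move_ptp(position, orientation): joint-space move of the TCP to a pose.
- robot.move_linear(position, velocity=0.15, frame=None, threshold=None): straight line of the TCP; frame=None keeps the orientation; velocity is the mean speed in m/s. With threshold (N) it stops when the force on the tool has changed by that much, and returns True; else False.
- robot.goto_joints(angles): joint-space move.
- robot.gripper_to(opening): finger opening in m; the grip force is fixed at half the most; returns when the fingers have stopped.
- robot.pause(seconds).
- robot.ik(position, orientation): joint angles nearest the present ones, or None.
- robot.get_state(): the state.
- robot.grab_frame(name): name is "scene" or "top" or "wrist"; returns the picture (384x512x3 uint8, red, green, blue); there is no depth.
- robot.camera_info(name): a dict with "fx", "fy", "cx", "cy" (pixels), "rvec" (rotation vector, rad) and "tvec" (3), from world to camera coordinates, as OpenCV has them. Camera axes: x right, y down, z forward; pixel columns grow to the right and rows downward; lengths in m; the calibration is good to about 2 mm. A picture is of the moment at which its call begins: read the wrist's pose just before it. camera_info takes no time and is no camera call; for the wrist camera it gives the pose at the moment of the call.
A pose or a line that the arm cannot do raises robot.PlanningError and nothing moves.
- robot.sign_off(): hands the job in; it is judged then, once.
The state is a dict: "time": time; "qpos": joint angles; "joint_vel": joint speeds; "effort": joint torques, N m; "ee_pos": TCP position; "tool_rot": TCP orientation; "force": force on the tool from outside, world axes, zero at the start; "moment": the same for the moment, N m; "opening": finger opening in m; "grasp_force": force on a finger pad.
Only numpy, scipy, OpenCV 4.12 (cv2) and the standard library are available. Lean on these libraries where they do the work, as an engineer would, in place of code of your own. Each camera call takes 0.05 s, during which the arm holds its last target. There are 200 camera calls.

## Working session

There is one attempt and no reset: what is moved stays moved. The work goes in short steps, each a Python script; the robot and the scene stay as the last script left them, time stands still between calls to the robot, and variables do not carry over. Pictures are saved under pics/ and viewed, at most 14 in all, crops included, and the job is handed in when it is done.

```bash
mkdir -p pics; ls; python3 - <<'E'
from rig import robot
import cv2
for n in("top","scene"):
    f=robot.grab_frame(n); cv2.imwrite(f"pics/{n}0.png",cv2.resize(f[:,:,::-1],(800,600),interpolation=cv2.INTER_CUBIC)); print({k:v for k,v in robot.camera_info(n).items()})
E
```

```text
pics
{'fx': 373.97976285851894, 'fy': 373.97976285851894, 'cx': 249.95060124052537, 'cy': 195.67864849481697, 'rvec': array([ 2.16955235, -2.16024441,  0.1377959 ]), 'tvec': array([-0.03614079,  0.55803713,  1.1399189 ])}
{'fx': 394.1880003337482, 'fy': 394.1880003337482, 'cx': 255.63053663888513, 'cy': 195.03945791293515, 'rvec': array([ 0.96769088,  2.42882636, -1.05749137]), 'tvec': array([ 0.39025001, -0.19038975,  1.52048376])}
```

View pics/top0.png

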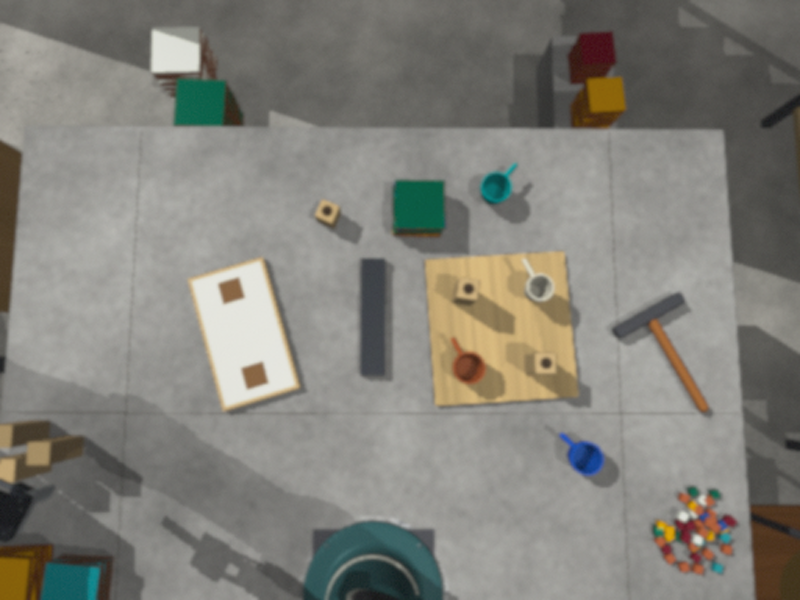

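View pics/scene0.png

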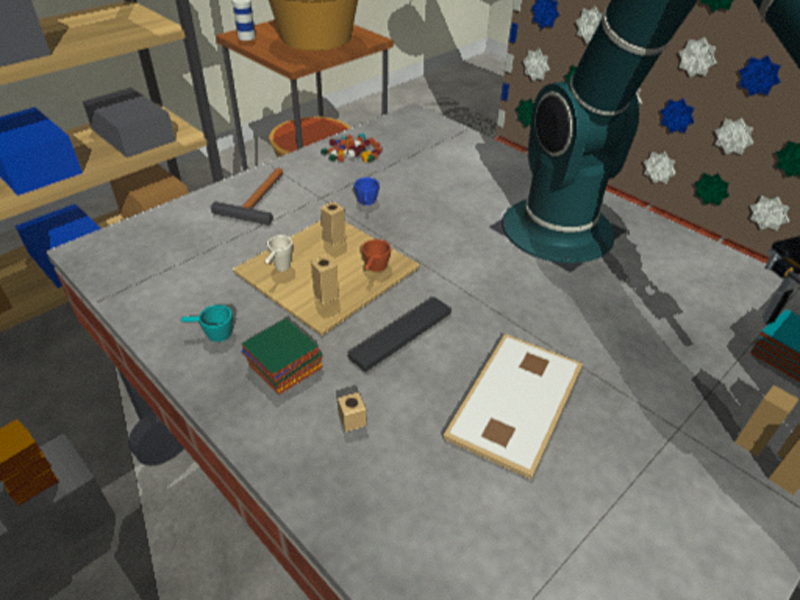

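The top view shows the shelf at the left, around pixel (245,335). The bar is at (372,318) and the ware board at (500,330). The props are at (467,290) and (545,363), the terracotta pan at (468,367) and the white pan at (540,287). I'll take enlarged crops next.

```bash
cat > h.py <<'E'
import numpy as np, cv2
from rig import robot
def px2w(info,uv,z):
    R=cv2.Rodrigues(np.array(info["rvec"]))[0]; t=np.array(info["tvec"])
    uv=np.atleast_2d(uv).astype(float)
    d=np.c_[(uv[:,0]-info["cx"])/info["fx"],(uv[:,1]-info["cy"])/info["fy"],np.ones(len(uv))]@R
    c=-R.T@t
    return c+d*((z-c[2])/d[:,2])[:,None]
def w2px(info,P):
    K=np.array([[info["fx"],0,info["cx"]],[0,info["fy"],info["cy"]],[0,0,1]])
    return cv2.projectPoints(np.atleast_2d(P).astype(float),np.array(info["rvec"]),np.array(info["tvec"]),K,None)[0].reshape(-1,2)
def crop(f,x0,y0,w,h,s,name):
    c=cv2.resize(np.ascontiguousarray(f[y0:y0+h,x0:x0+w,::-1]),None,fx=s,fy=s,interpolation=cv2.INTER_CUBIC)
    for x in range(-(-x0//10)*10,x0+w,10):
        cv2.line(c,(int((x-x0+.5)*s),0),(int((x-x0+.5)*s),6),(0,0,255),1); cv2.putText(c,str(x),(int((x-x0+.5)*s)-10,18),0,.35,(0,0,255),1)
    for y in range(-(-y0//10)*10,y0+h,10):
        cv2.line(c,(0,int((y-y0+.5)*s)),(6,int((y-y0+.5)*s)),(0,0,255),1); cv2.putText(c,str(y),(8,int((y-y0+.5)*s)+4),0,.35,(0,0,255),1)
    cv2.imwrite(name,c)
def down(yaw):  # tool x at yaw in world, z down
    c,s=np.cos(yaw),np.sin(yaw)
    return np.array([[c,s,0],[s,-c,0],[0,0,-1.]])
E
python3 - <<'E'
from h import *
i=robot.camera_info("top")
s=.64
def w(u,v,z): return px2w(i,[(u*s-.18,v*s-.18)],z)[0].round(4)
print("shelf corners",[w(*p,.015) for p in((265,258),(191,281),(224,410),(299,388))])
print("marks",w(231,291,.015),w(255,375,.015))
print("bar",w(372,261,.018),w(372,375,.018))
print("prop1",w(469,288,.102),"prop2",w(546,363,.102))
print("large",w(470,365,.062),w(453,341,.0535)); print("small",w(541,286,.078),w(526,262,.071))
print("tiles",w(419,205,.06),"short",w(327,211,.05),"blue",w(585,457,.05), "board",w(426,260,.012),w(578,398,.012))
s0=robot.get_state(); print(s0["tool_rot"].round(3)); 
ci=robot.camera_info("wrist"); R=cv2.Rodrigues(ci["rvec"])[0]
print("cam in tool", s0["tool_rot"].T@(-R.T@ci["tvec"]-s0["ee_pos"]), s0["tool_rot"].T@R.T, ci["fx"])
# candidate views
for n,p in (("board",(.5,-.11,.33)),("shelf",(.48,.32,.33))):
  for y in (0,1.57,-1.57,3.14):
    q=robot.ik(p,down(y)); print(n,y,None if q is None else np.round(q,2))
E
```

```text
shelf corners [array([0.6584, 0.225 , 0.015 ]), array([0.6098, 0.3744, 0.015 ]), array([0.3502, 0.2975, 0.015 ]), array([0.3942, 0.1494, 0.015 ])]
marks [0.5896 0.2922 0.015 ] [0.4197 0.2381 0.015 ]
bar [0.6528 0.0051 0.018 ] [0.4206 0.0034 0.018 ]
prop1 [ 0.5852 -0.1814  0.102 ] prop2 [ 0.4441 -0.324   0.102 ]
large [ 0.4405 -0.1873  0.062 ] [ 0.4873 -0.1557  0.0535]
small [ 0.5935 -0.3249  0.078 ] [ 0.6421 -0.2986  0.071 ]
tiles [ 0.7591 -0.0892  0.06  ] short [0.7484 0.0958 0.05  ] blue [ 0.2653 -0.4086  0.05  ] board [ 0.6567 -0.1062  0.012 ] [ 0.3761 -0.4113  0.012 ]
[[-0.914  0.405 -0.   ]
 [ 0.405  0.914 -0.001]
 [-0.    -0.001 -1.   ]]
cam in tool [ 0.0835407  -0.00047678 -0.15986563] [[ 2.44694052e-04 -9.58548194e-01 -2.84930341e-01]
 [ 9.99999970e-01  2.28018012e-04  9.16988753e-05]
 [-2.29285416e-05 -2.84930355e-01  9.58548221e-01]] 278.88030452107745
board 0 [-0.68  0.18  0.96  1.77 -0.15  1.27 -1.25]
board 1.57 [-0.57  0.16  0.82  1.77 -0.12  1.26  0.28]
board -1.57 [-0.78  0.21  1.09  1.78 -0.19  1.27 -2.78]
board 3.14 [-0.53  0.15  0.77  1.77 -0.11  1.26  1.84]
shelf 0 [-1.11  0.28  0.59  1.62 -0.16  1.29 -2.07]
shelf 1.57 [-0.91  0.26  0.34  1.61 -0.09  1.29 -0.56]
shelf -1.57 [-0.51  0.26 -0.16  1.6   0.04  1.29  2.46]
shelf 3.14 [-0.69  0.25  0.06  1.6  -0.02  1.29  0.94]
```

```bash
python3 - <<'E'
from h import *
import pickle
out={}
for n,p in (("shelf",(.47,.24,.2)),("board",(.47,-.25,.24))):
    robot.move_ptp(p,down(np.pi)); robot.pause(.2)
    out[n]=dict(robot.camera_info("wrist")); f=robot.grab_frame("wrist"); out[n]["img"]=f
    cv2.imwrite(f"pics/w_{n}_raw.png",f[:,:,::-1])
pickle.dump(out,open("views.pkl","wb"))
crop(out["board"]["img"],110,60,300,225,2.66,"pics/b1.png")
crop(out["shelf"]["img"],0,0,512,384,1.56,"pics/s1.png")
print(robot.get_state()["time"])
E
```

```text
3.8667
```

View pics/b1.png

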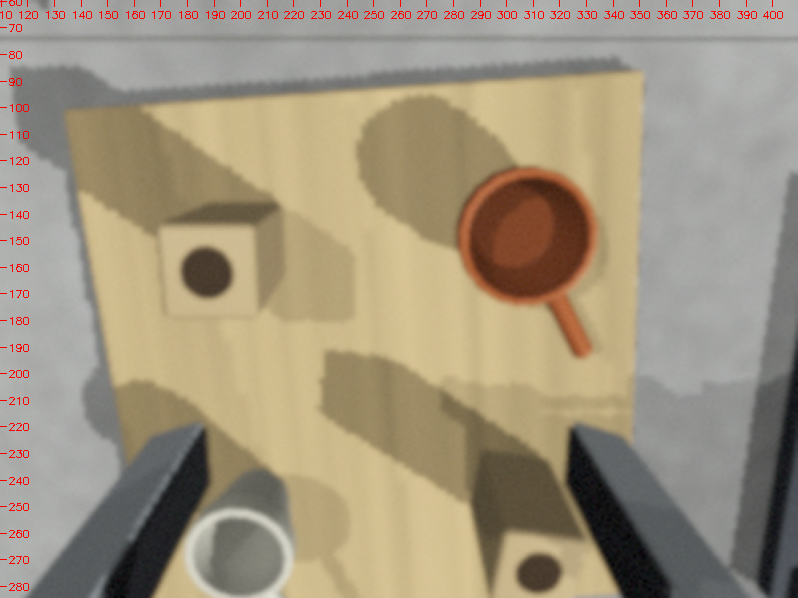

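View pics/s1.png

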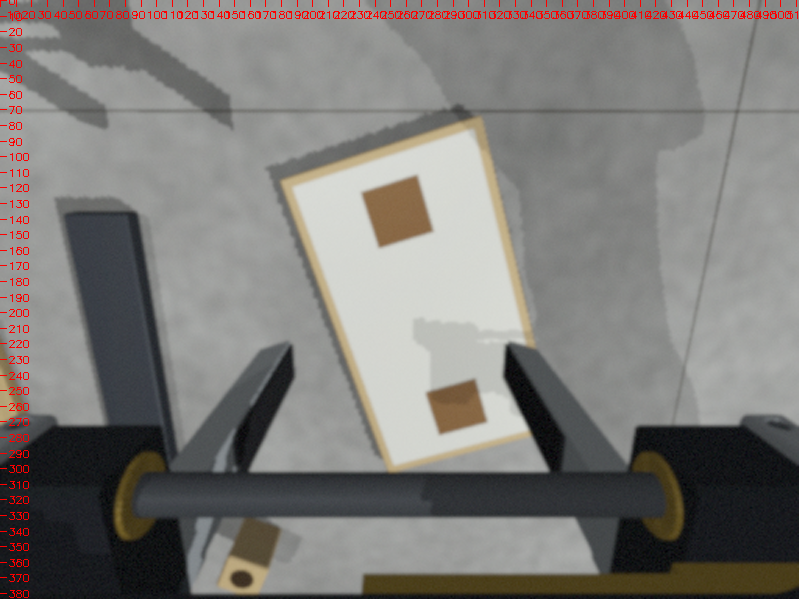

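The board view gives the props and pans at (crop) (209,271), (539,572), (528,235) and (240,552). The shelf view shows the marks at (398,212) and (457,406). I'll refine these with segmentation and compare the two cameras.

```bash
python3 - <<'E'
from h import *
import pickle
V=pickle.load(open("views.pkl","rb")); S=V["shelf"];B=V["board"]
T=dict(robot.camera_info("top")); T["img"]=robot.grab_frame("top")
V["top"]=T; pickle.dump(V,open("views.pkl","wb"))
def comps(im,lo,hi,roi,amin=10):
    h=cv2.cvtColor(im,cv2.COLOR_RGB2HSV); m=cv2.inRange(h,lo,hi); k=np.zeros_like(m); x0,y0,x1,y1=roi; k[y0:y1,x0:x1]=m[y0:y1,x0:x1]
    k=cv2.morphologyEx(k,cv2.MORPH_CLOSE,np.ones((3,3)))
    cs=cv2.findContours(k,cv2.RETR_EXTERNAL,cv2.CHAIN_APPROX_NONE)[0]
    return [(cv2.minAreaRect(c),cv2.contourArea(c)) for c in cs if cv2.contourArea(c)>amin]
def show(n,v,lo,hi,roi,z,amin=10):
    for r,a in comps(v["img"],lo,hi,roi,amin):
        c=px2w(v,cv2.boxPoints(r),z); print(n,px2w(v,[r[0]],z)[0,:2].round(4),"size",np.linalg.norm(c[1]-c[0]).round(4),np.linalg.norm(c[2]-c[1]).round(4),"yaw",np.degrees(np.arctan2(*(c[1]-c[0])[1::-1])).round(1),"px",np.round(r[0],1))
br=((3,90,50),(18,255,190))
show("mark top",T,*br,(120,165,195,262),.015); show("mark wr",S,*br,(215,100,330,290),.015,100)
show("spot top",T,(0,30,0),(30,255,90),(285,175,310,195),.102,3);show("spot top",T,(0,30,0),(30,255,90),(340,222,358,240),.102,3)
show("spot wr",B,(0,30,0),(30,255,75),(175,150,202,175),.102);show("spot wr",B,(0,30,0),(30,255,75),(300,264,325,284),.102)
show("bar top",T,(0,0,0),(180,255,75),(222,160,256,248),.018)
show("terr top",T,(0,110,40),(12,255,255),(275,205,320,250),.062); 
n=lambda X,Y,x0,y0,s:(x0+X/s-.5,y0+Y/s-.5)
bw=lambda X,Y,z: px2w(B,[n(X,Y,110,60,2.66)],z)[0].round(4)
print("large",bw(528,235,.062),"tip",bw(582,350,.0535),"r",bw(459,235,.062),bw(597,235,.062),bw(528,166,.062),bw(528,304,.062))
print("small",bw(240,552,.078),bw(187,552,.078),bw(293,552,.078),bw(240,507,.078))
print("prop2",[bw(*p,.102) for p in((160,225),(255,223),(259,317),(164,317))])
print("prop1",[bw(*p,.102) for p in((504,530),(583,540))])
sw=lambda X,Y,z: px2w(S,[n(X,Y,0,0,1.56)],z)[0].round(4)
print("shelf",[sw(*p,.015) for p in((282,180),(482,118),(391,471))],"bar end",sw(66,213,.018),sw(135,213,.018),sw(106,425,.018))
a=T["img"]; A=np.zeros((600,800,3),np.uint8)
crop(a,270,155,100,100,4,"/tmp/a.png"); crop(a,225,105,100,150,4,"/tmp/b.png")
A[:400,:400]=cv2.imread("/tmp/a.png"); A[:600,400:800]=cv2.imread("/tmp/b.png")
cv2.imwrite("pics/t2.png",A)
E
```

```text
mark top [0.4193 0.2392] size 0.0373 0.0368 yaw -71.2 px [162.6 239.9]
mark top [0.5913 0.2925] size 0.0365 0.0375 yaw -73.4 px [147.6 185.5]
mark wr [0.5915 0.2923] size 0.0417 0.0416 yaw 107.1 px [292.2 260.6]
mark wr [0.4193 0.2395] size 0.0418 0.0423 yaw 106.5 px [254.4 135.3]
spot top [ 0.5587 -0.1707] size 0.0207 0.006 yaw -89.7 px [296.5 193. ]
spot top [ 0.5841 -0.1799] size 0.0085 0.0084 yaw -44.9 px [299.5 184.5]
spot wr [ 0.4441 -0.3233] size 0.0159 0.0155 yaw 133.2 px [187.3 162.3]
spot wr [ 0.584  -0.1799] size 0.0141 0.0146 yaw -177.0 px [312. 275.]
bar top [ 0.5732 -0.0006] size 0.0481 0.1572 yaw -89.7 px [239.5 191.5]
terr top [ 0.4431 -0.1743] size 0.0606 0.0866 yaw -31.7 px [296.3 232.5]
large [ 0.434  -0.1859  0.062 ] tip [ 0.4912 -0.1548  0.0535] r [ 0.4341 -0.2172  0.062 ] [ 0.434  -0.1545  0.062 ] [ 0.4035 -0.1876  0.062 ] [ 0.4662 -0.1841  0.062 ]
small [ 0.5881 -0.3223  0.078 ] [ 0.5881 -0.3484  0.078 ] [ 0.588  -0.2962  0.078 ] [ 0.5633 -0.3209  0.078 ]
prop2 [array([ 0.4246, -0.3406,  0.102 ]), array([ 0.4238, -0.3026,  0.102 ]), array([ 0.4624, -0.3029,  0.102 ]), array([ 0.4625, -0.3422,  0.102 ])]
prop1 [array([ 0.5616, -0.1969,  0.102 ]), array([ 0.5666, -0.1608,  0.102 ])]
shelf [array([0.3953, 0.1508, 0.015 ]), array([0.351 , 0.3015, 0.015 ]), array([0.6591, 0.2333, 0.015 ])] bar end [ 0.4202 -0.0177  0.018 ] [0.4201 0.0358 0.018 ] [ 0.6082 -0.0225  0.018 ]
```

View pics/t2.png

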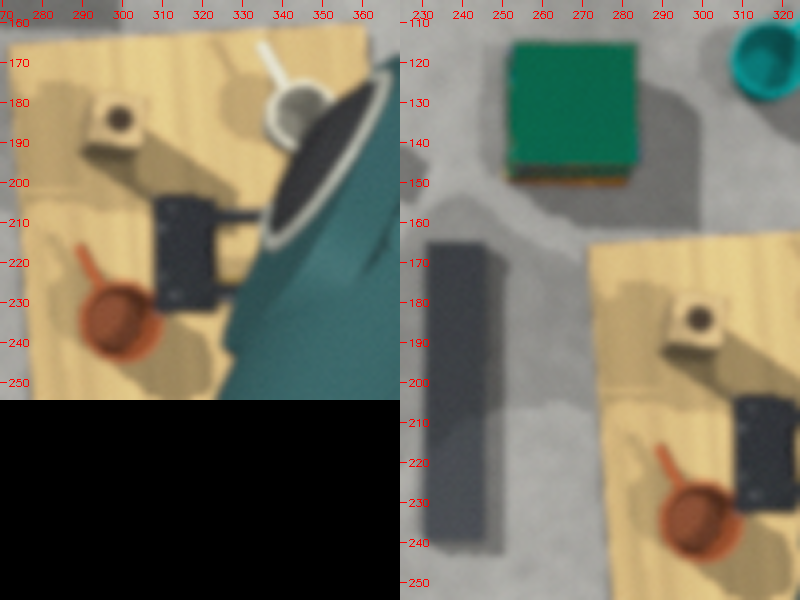

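The two cameras agree on the shelf: centre (0.5054, 0.2659), yaw 17.1°. They also agree on the props. Now I'll move the first prop.

```bash
cat >> h.py <<'E'
SC=np.array([.5054,.2659]); SY=np.radians(17.15)
def sh(x,y=0): c,s=np.cos(SY),np.sin(SY); return SC+[c*x-s*y,s*x+c*y]
def best(pa,pb,ya,yb):
    """yaw pair: candidates (tool yaw at pick, at place) minimising wrist travel"""
    o=None
    for a,b in zip(ya,yb):
        qa,qb=robot.ik(pa,down(a)),robot.ik(pb,down(b))
        if qa is None or qb is None: continue
        c=np.abs(np.array(qa)-robot.get_state()["qpos"]).max()+np.abs(np.array(qb)-qa).max()
        if o is None or c<o[0]: o=(c,a,b)
    return o[1:]
def st(m=""):
    s=robot.get_state(); print(m,"t",round(s["time"],1),"ee",s["ee_pos"].round(4),"F",s["force"].round(1),"op",round(s["opening"],4),"gf",round(s["grasp_force"],1))
def pick(xy,yaw,z,op,zt=.2):
    robot.gripper_to(op)
    robot.move_ptp([*xy,zt],down(yaw)); robot.move_linear([*xy,z],.12); robot.gripper_to(0); st("grip")
    robot.move_linear([*xy,zt],.15); st("lift")
def place(xy,yaw,z,op,zt=.2,thr=4,up=.012):
    robot.move_ptp([*xy,zt],down(yaw)); robot.move_linear([*xy,z+up],.12); robot.pause(.2); st("above")
    hit=robot.move_linear([*xy,z-.004],.02,threshold=thr); st(f"hit {hit}")
    robot.gripper_to(op); robot.move_linear([*xy,zt],.12); st("done")
E
cat > p.py <<'E'
from h import *
import sys
def prop(xy,yaw,mx):
    t=sh(mx); k=np.arange(-4,5)*np.pi/2
    Y=[(yaw+a,SY+b) for a in k for b in k if abs(yaw+a)<=3.5 and abs(SY+b)<=3.5]
    a,b=best([*xy,.2],[*t,.2],*zip(*Y)); print(a,b)
    pick(xy,a,.067,.065); place(t,b,.070,.058)
if __name__=="__main__":
    prop((.584,-.1797),np.radians(-8),.09)
E
python3 p.py
```

```text
-3.2812189937493397 3.4409166203068207
grip t 6.9 ee [ 0.5841 -0.1797  0.0672] F [0.7 0.8 2.9] op 0.04 gf 29.9
lift t 8.0 ee [ 0.5836 -0.1795  0.199 ] F [ 0.7  0.3 -2.3] op 0.0402 gf 29.9
above t 11.0 ee [0.5916 0.2926 0.0826] F [-0.5 -1.1 -2.1] op 0.0399 gf 29.9
hit True t 11.6 ee [0.5914 0.2925 0.07  ] F [-0.6  0.2  5.7] op 0.0403 gf 29.9
done t 13.4 ee [0.5911 0.2923 0.1992] F [ 0.2 -0.4 -0.3] op 0.058 gf 0.0
```

```bash
python3 - <<'E'
from p import *
prop((.4438,-.323),np.radians(.5),-.09)
robot.gripper_to(.09)
robot.move_ptp([.45,.13,.27],down(np.pi)); robot.pause(.2)
import pickle
i=dict(robot.camera_info("wrist")); i["img"]=robot.grab_frame("wrist")
robot.move_ptp([.40,-.26,.26],down(np.pi)); robot.pause(.2)
j=dict(robot.camera_info("wrist")); j["img"]=robot.grab_frame("wrist")
pickle.dump((i,j),open("v2.pkl","wb")); st()
crop(i["img"],0,0,512,384,1.56,"pics/c1.png")
crop(j["img"],110,60,300,225,2.66,"pics/c2.png")
E
```

```text
1.579522973054868 -2.8422686868727656
grip t 17.8 ee [ 0.444  -0.323   0.0672] F [ 0.7 -0.1  3.9] op 0.0398 gf 30.0
lift t 18.8 ee [ 0.4435 -0.3227  0.1992] F [-1.   0.2 -2. ] op 0.0396 gf 30.0
above t 22.1 ee [0.4196 0.2396 0.0825] F [ 0.6 -0.8 -1.9] op 0.0396 gf 30.0
hit True t 22.8 ee [0.4194 0.2394 0.0699] F [1.6 0.1 2.7] op 0.04 gf 30.0
done t 24.5 ee [0.4191 0.2392 0.1994] F [-0.3 -0.5 -0.2] op 0.058 gf 0.0
 t 27.7 ee [ 0.4004 -0.2594  0.26  ] F [0.8 0.8 0.7] op 0.0901 gf 0.0
```

View pics/c1.png

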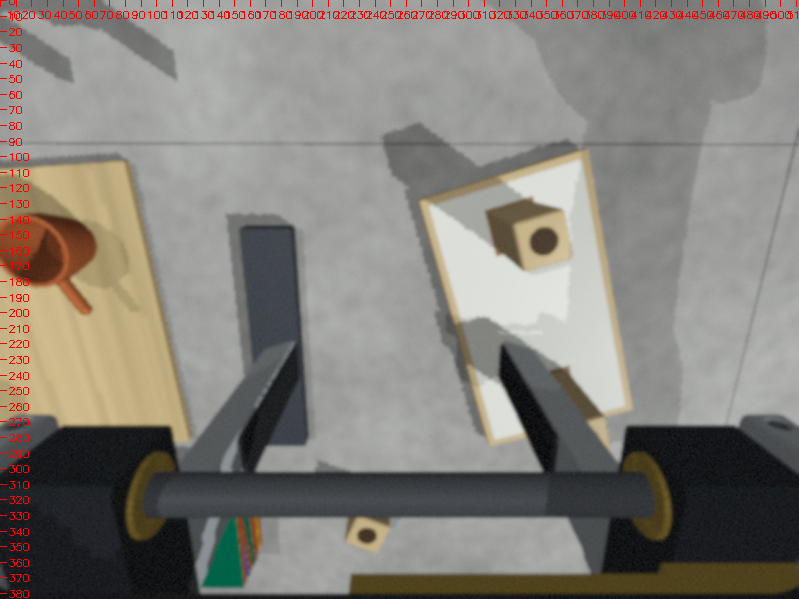

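View pics/c2.png

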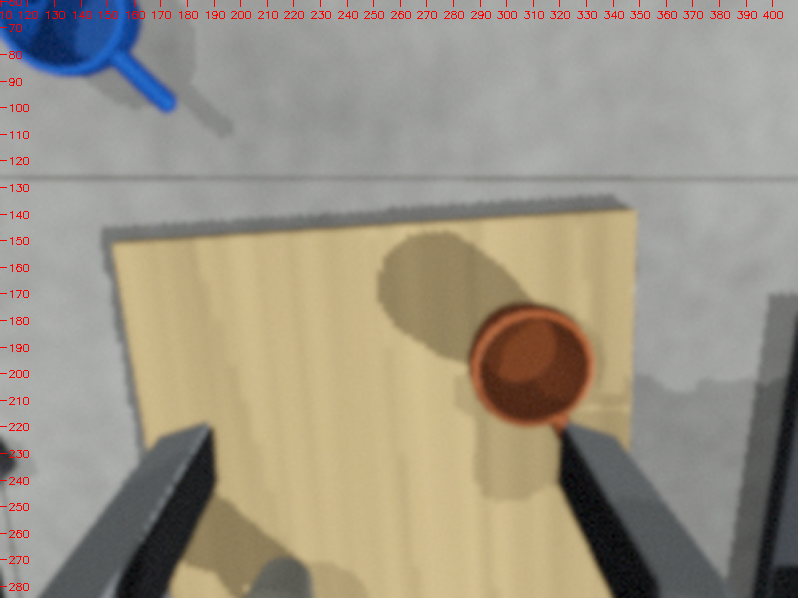

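View c1 shows both props inside their marks and the bar top corners at (241,227), (293,227) and (306,444). View c2 shows the large pan rim centred at crop (532,366). Next is the large pan.

```bash
python3 - <<'E'
from p import *
import pickle
i,j=pickle.load(open("v2.pkl","rb"))
w=lambda v,X,Y,x0,y0,s,z: px2w(v,[(x0+X/s-.5,y0+Y/s-.5)],z)[0].round(4)
print("bar",[w(i,*p,0,0,1.56,.018) for p in((241,227),(293,227),(306,444))])
print("prop near spot",w(i,543,241,0,0,1.56,.105), sh(-.09))
l=np.mean([w(j,*p,110,60,2.66,.062) for p in((471,366),(594,366),(532.5,305),(532.5,427))],0); print("large",l)
xy=np.array([(l[0]+.4345)/2,(l[1]-.186)/2]); hy=np.radians(28.5); t=sh(0)
Y=[(hy+a,SY+s*np.pi/2+a+n*2*np.pi) for a in(0,np.pi,-np.pi) for s in(1,-1) for n in(-1,0,1)]
a,b=best([*xy,.2],[*t,.2],*zip(*Y)); print(a,b)
pick(xy,a,.056,.092); np.save("large.npy",[a,b])
robot.move_ptp([*t,.2],down(b)); robot.pause(.2)
i=dict(robot.camera_info("wrist")); f=robot.grab_frame("wrist")
crop(f,110,60,300,225,2.66,"pics/d1.png"); i["img"]=f; pickle.dump(i,open("v3.pkl","wb")); st()
E
```

```text
bar [array([ 0.4198, -0.0186,  0.018 ]), array([0.4197, 0.0304, 0.018 ]), array([0.6566, 0.0287, 0.018 ])]
prop near spot [0.4184 0.2381 0.105 ] [0.41940176 0.23936131]
large [ 0.43375  -0.185975  0.062   ]
-2.644173816771409 -7.554657667257455
grip t 30.4 ee [ 0.4342 -0.1859  0.0561] F [0.4 0.9 3.5] op 0.0646 gf 30.0
lift t 31.5 ee [ 0.4337 -0.1858  0.1993] F [-1.5  0.9 -1.3] op 0.0644 gf 30.0
 t 33.4 ee [0.5056 0.2655 0.2   ] F [-0.4  0.7 -0.7] op 0.0642 gf 30.0
```

View pics/d1.png

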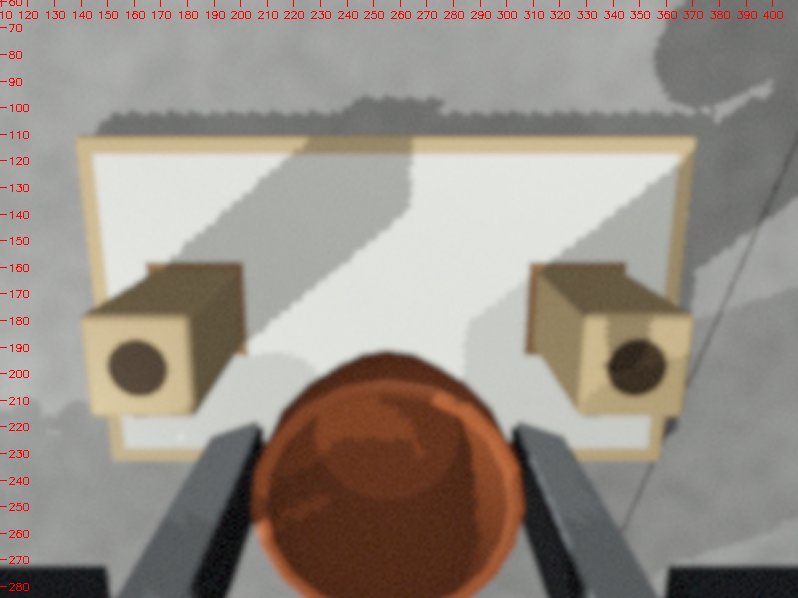

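The view shows both props centred on their marks. The pan is held between them with its rim top at crop (388,380), so I'll work out the in-hand offset and set it down.

```bash
python3 - <<'E'
from p import *
import pickle
i=pickle.load(open("v3.pkl","rb")); a,b=np.load("large.npy"); b+=2*np.pi
s=robot.get_state(); e=s["ee_pos"]; R=s["tool_rot"]
w=lambda X,Y,z: px2w(i,[(110+X/2.66-.5,60+Y/2.66-.5)],z)[0]
for p in((388,380),(252,495),(523,495)): print((R.T@(w(*p,.206)-e)).round(4))
c=(R.T@(w(388,380,.206)-e))[0]-.032; print("pan offset along tool x",c)
c=np.clip(c,-.004,.004)
t=sh(0)-R[:2,0]*c
place(t,b,.059,.078,zt=.2)
# view small pan
robot.gripper_to(.09)
robot.move_ptp([.64,-.32,.24],down(np.pi)); robot.pause(.2)
j=dict(robot.camera_info("wrist")); j["img"]=robot.grab_frame("wrist")
pickle.dump(j,open("v4.pkl","wb")); st()
crop(j["img"],110,60,300,225,2.66,"pics/e1.png")
E
```

```text
[ 0.0302  0.0006 -0.006 ]
[ 0.0023 -0.0306 -0.006 ]
[ 0.0023  0.0317 -0.006 ]
pan offset along tool x -0.0017688543191362108
above t 35.1 ee [0.5062 0.2643 0.0715] F [-0.2  0.1 -0.6] op 0.0644 gf 30.0
hit True t 35.7 ee [0.5058 0.2642 0.0589] F [0.2 0.3 3.7] op 0.0642 gf 30.0
done t 37.5 ee [0.5056 0.264  0.1993] F [ 0.1  0.1 -0.5] op 0.0784 gf 0.0
 t 40.3 ee [ 0.6402 -0.3195  0.24  ] F [ 0.3 -1.5 -0.3] op 0.0897 gf 0.0
```

View pics/e1.png

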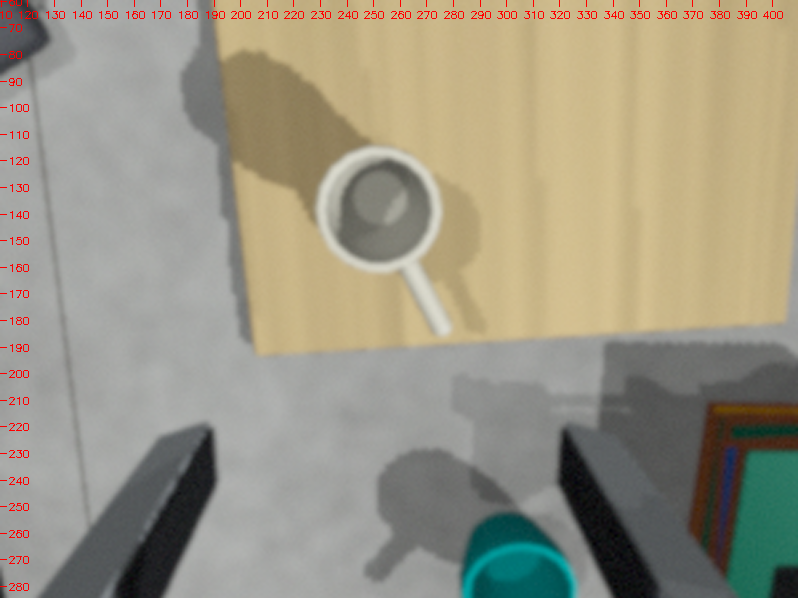

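The small white pan's rim is centred at crop (379,208) and its handle tip is at (444,332). I'll pick it, then look at both pans before nesting.

```bash
python3 - <<'E'
from p import *
import pickle
v=pickle.load(open("v4.pkl","rb"))
w=lambda v,X,Y,z: px2w(v,[(110+X/2.66-.5,60+Y/2.66-.5)],z)[0]
P=np.array([w(v,*p,.078) for p in((317,208.5),(441,208.5),(379,147),(379,270))])
c=P.mean(0); h=w(v,442,331,.073); hy=np.arctan2(*(h-c)[1::-1]); print(c,P.round(4),np.degrees(hy),np.linalg.norm((h-c)[:2]))
xy=c[:2]; V=sh(0,.10)
Y=[(hy+n,SY-np.pi/2+m) for n in(0,2*np.pi,-2*np.pi) for m in(0,2*np.pi,-2*np.pi)]
a,b=best([*xy,.2],[*V,.25],*zip(*Y)); print(a,b)
pick(xy,a,.079,.085,zt=.22); np.save("small.npy",[a,b])
robot.move_ptp([*V,.25],down(b)); robot.pause(.2)
i=dict(robot.camera_info("wrist")); f=robot.grab_frame("wrist")
crop(f,110,84,300,300,2,"pics/f1.png"); i["img"]=f; pickle.dump(i,open("v5.pkl","wb")); st()
E
```

```text
[ 0.59080245 -0.32334574  0.078     ] [[ 0.5905 -0.3499  0.078 ]
 [ 0.5905 -0.2967  0.078 ]
 [ 0.565  -0.3233  0.078 ]
 [ 0.6172 -0.3234  0.078 ]] 27.27626140168069 0.062460619334809925
-5.807124738085615 -1.271472360077869
grip t 44.7 ee [ 0.5909 -0.3234  0.0791] F [-0.1  0.5  1.1] op 0.0539 gf 30.0
lift t 45.8 ee [ 0.5905 -0.323   0.219 ] F [ 0.4 -0.2 -1.4] op 0.0538 gf 30.0
 t 48.5 ee [0.476  0.3613 0.2499] F [ 0.2  0.7 -0.8] op 0.054 gf 30.0
```

View pics/f1.png

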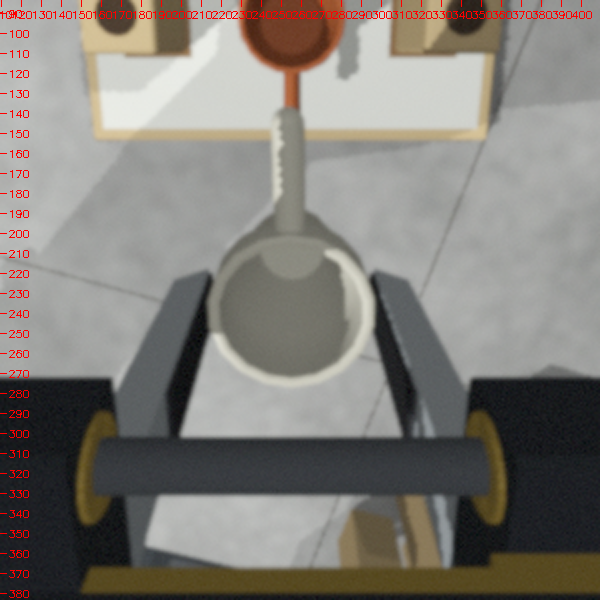

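The small pan's handle points along the shelf's −y side and the large pan's along +y. The held rim spans crop x 210–375 and y 236–386. I need the large rim enlarged.

```bash
python3 - <<'E'
from h import *
import pickle
i=pickle.load(open("v5.pkl","rb")); crop(i["img"],140,20,200,110,4,"pics/f2.png")
s=robot.get_state(); e=s["ee_pos"]; R=s["tool_rot"]
for p in((292,236),(292,386),(210,312),(375,312)): print((R.T@(px2w(i,[(110+p[0]/2-.5,84+p[1]/2-.5)],e[2]-.001)[0]-e)).round(4))
E
```

```text
[0.0283 0.0007 0.001 ]
[-0.0242  0.0007  0.001 ]
[ 0.0028 -0.0253  0.001 ]
[0.0028 0.0271 0.001 ]
```

View pics/f2.png

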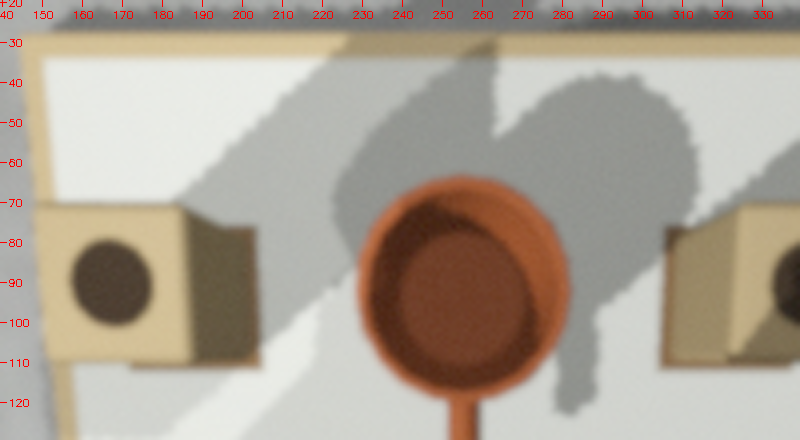

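The large rim spans crop x 358–571 and y 176–402. I'll compute its centre and nest the small pan.

```bash
python3 - <<'E'
from h import *
import pickle
i=pickle.load(open("v5.pkl","rb")); a,b=np.load("small.npy")
P=np.array([px2w(i,[(140+x/4-.5,20+y/4-.5)],.065)[0] for x,y in((358,290),(571,290),(464.5,176),(464.5,402))])
c=(P[:2].mean(0)*[0,0,1]+P.mean(0)*[1,1,0])[:2]
R=down(b); print("large centre",c,"target",sh(0),"in shelf/tool",(R[:2,:2].T@(c-sh(0))).round(4),(R[:2,:2].T@(P[:,:2]-c).T).round(4))
c=(c+sh(0)+0)/2 if np.linalg.norm(c-sh(0))<.003 else c
t=c-R[:2,0]*.002
robot.move_linear([*t,.2],.15); robot.move_linear([*t,.135],.12); robot.pause(.2); st("pre")
hit=robot.move_linear([*t,.084],.025,threshold=3.5); st(f"hit {hit}")
E
```

```text
large centre [0.50455398 0.26533994] target [0.5054 0.2659] in shelf/tool [0.0003 0.001 ] [[ 0.0003  0.0003  0.0309 -0.0315]
 [-0.0311  0.0311  0.     -0.    ]]
pre t 50.2 ee [0.5047 0.2677 0.1357] F [-0.  -0.2 -1. ] op 0.0544 gf 30.0
hit True t 52.0 ee [0.5044 0.2677 0.087 ] F [-0.6 -1.1  7.6] op 0.054 gf 30.0
```

The small pan has seated at the expected height. I'll release it, then look at it and the bar.

```bash
python3 - <<'E'
from h import *
import pickle
e=robot.get_state()["ee_pos"]; a,b=np.load("small.npy")
robot.gripper_to(.072); robot.move_linear([e[0],e[1],.22],.12); st()
V=sh(0,.09)
robot.move_ptp([*V,.27],down(b)); robot.pause(.15)
f=robot.grab_frame("wrist")
robot.gripper_to(.09)
robot.move_ptp([.66,.005,.24],down(np.pi)); robot.pause(.2)
j=dict(robot.camera_info("wrist")); g=robot.grab_frame("wrist"); j["img"]=g; pickle.dump(j,open("v6.pkl","wb")); st()
crop(f,110,0,300,225,1.33,"/tmp/a.png"); crop(g,156,30,200,300,2,"/tmp/b.png")
A=np.zeros((600,800,3),np.uint8); x=cv2.imread("/tmp/a.png"); A[:x.shape[0],:x.shape[1]]=x; A[:,400:]=cv2.imread("/tmp/b.png"); cv2.imwrite("pics/g1.png",A)
E
```

```text
t 53.7 ee [0.5041 0.2675 0.2193] F [-0.3 -0.4 -1.1] op 0.0722 gf 0.0
 t 56.6 ee [0.6599 0.0057 0.2401] F [-0.  -0.6  0.1] op 0.0901 gf 0.0
```

View pics/g1.png

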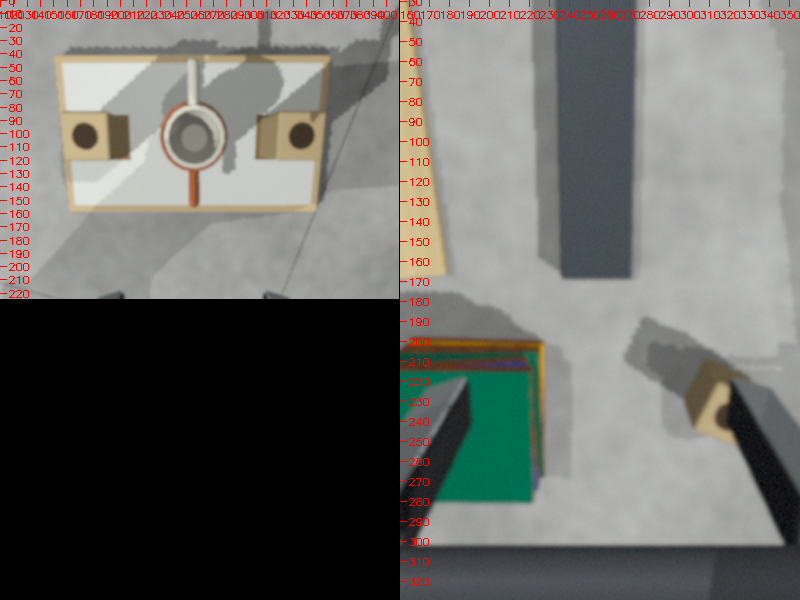

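The nest is good, with the handles opposite each other and midway between the props. The bar's far end is at panel pixels (161,278) and (231,278), so I'll lay the bar now.

```bash
python3 - <<'E'
from h import *
import pickle
j=pickle.load(open("v6.pkl","rb"))
F=[px2w(j,[(156+x/2-.5,30+y/2-.5)],.018)[0] for x,y in((161,278),(231,278),(159,120),(233,120))]; print(np.round(F,4))
far=(F[0]+F[1])/2; near=np.array([.4198,.0059]); m=(far[:2]+near)/2; yaw=np.arctan2(*(far[:2]-near)[::-1]); print(m,np.degrees(yaw),far[0]-.4198)
yaw=np.clip(yaw,-.01,.01)
t=sh(0)
Y=[(yaw+p,SY+q) for p in(0,np.pi,-np.pi) for q in(0,np.pi,-np.pi)]
a,b=best([*m,.2],[*t,.25],*zip(*Y)); print(a,b); np.save("bar.npy",[a,b])
pick(m,a,.0225,.075,zt=.25)
robot.move_ptp([*t,.25],down(b)); robot.pause(.2); st()
i=dict(robot.camera_info("wrist")); i["img"]=robot.grab_frame("wrist"); i2=dict(robot.camera_info("top")); g=robot.grab_frame("top"); pickle.dump((i,i2,g),open("v7.pkl","wb"))
crop(i["img"],56,84,400,300,2,"pics/h1.png")
E
```

```text
[[ 0.6588 -0.0211  0.018 ]
 [ 0.6587  0.0278  0.018 ]
 [ 0.5548 -0.0206  0.018 ]
 [ 0.5547  0.0272  0.018 ]]
[0.53928497 0.00461364] -0.6168137581709633 0.23896993673094674
-3.151592653589793 3.4409166203068207
grip t 60.2 ee [0.5393 0.0045 0.0226] F [-0.8 -1.8  2.5] op 0.0499 gf 30.0
lift t 61.9 ee [0.539  0.0046 0.2493] F [ 0.7 -0.9 -4.9] op 0.0498 gf 30.0
 t 63.1 ee [0.5059 0.2648 0.2499] F [ 0.9  0.7 -4.8] op 0.0499 gf 30.0
```

View pics/h1.png

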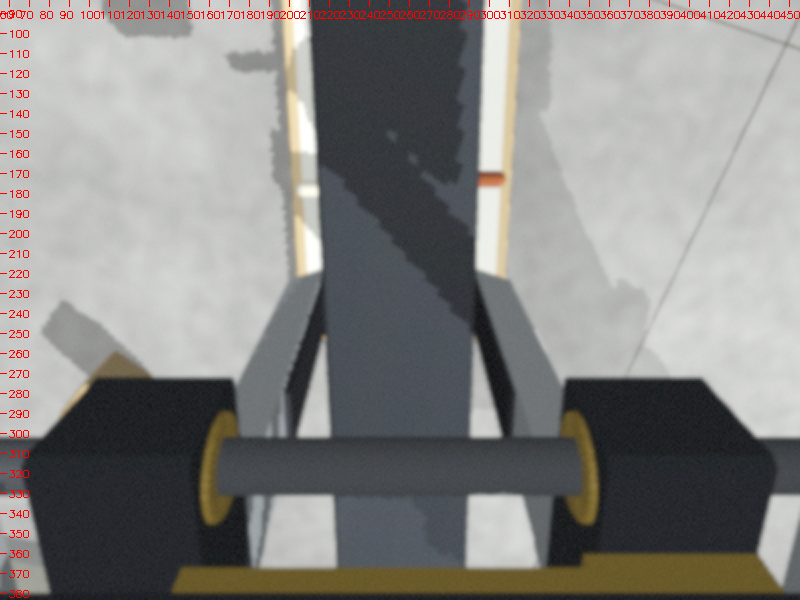

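The bar is held straight, in line with the shelf. I'll lower it onto the props.

```bash
python3 - <<'E'
from h import *
a,b=np.load("bar.npy")
place(sh(0),b,.1275,.062,zt=.26,thr=5)
robot.move_ptp([.45,-.1,.3],down(np.pi)); robot.pause(.3)
f=robot.grab_frame("scene"); g=robot.grab_frame("top"); i=robot.camera_info("top")
x=cv2.resize(f[170:340,240:410,::-1],(400,400),interpolation=cv2.INTER_CUBIC); y=cv2.resize(np.ascontiguousarray(g[150:270,100:220,::-1]),(400,400),interpolation=cv2.INTER_CUBIC)
# expected bar outline
P=np.array([[*sh(u,v),.123] for u,v in((-.12,-.025),(.12,-.025),(.12,.025),(-.12,.025))])
q=((w2px(i,P)-[100,150]+.5)*400/120).astype(np.int32); cv2.polylines(y,[q],True,(0,0,255),1)
cv2.imwrite("pics/z.png",np.hstack([x,y])); st()
E
```

```text
above t 64.8 ee [0.5056 0.266  0.14  ] F [ 0.4  0.5 -5.5] op 0.0494 gf 30.0
hit True t 65.4 ee [0.5054 0.2659 0.1275] F [ 0.5 -0.   4.6] op 0.0496 gf 30.0
done t 67.1 ee [0.5052 0.2657 0.2593] F [-0.6 -0.  -0.4] op 0.062 gf 0.0
 t 68.9 ee [ 0.4501 -0.0998  0.3   ] F [-0.1 -0.5 -0.2] op 0.0618 gf 0.0
```

View pics/z.png

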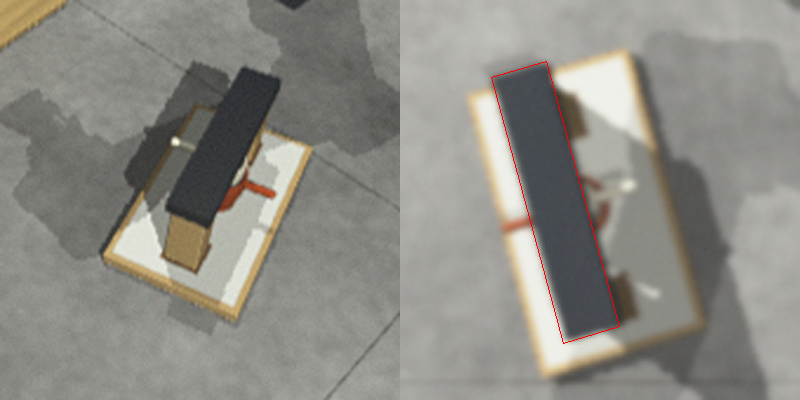

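The bar lies on both props and matches its expected outline. The handles reach out over opposite sides.

```bash
python3 -c "
from rig import robot
print(robot.sign_off())"
```

```text
the job is handed in; nothing more can be done
None
```

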